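Refit the control knob of a flat-lap machine and hold it pressed in

ROBOT

A 6-joint arm with a two-finger parallel gripper is mounted at the origin on a cart in front of the work surface, level with it; the furniture and walls round the work are solid. World frame = base frame: x ahead of the robot, y to its left, z up, the work surface at z = 0. Lengths are in m, angles in rad, forces in N, time in s.
With the tool pointing down it reaches from about 0.35 to 0.775 m from the base axis. Payload 7.3 kg.
Tool frame: the origin (TCP) lies at the centre of the arm's flange, where the gripper is bolted on; the fingertips stand 178 mm ahead of it and the grasp point (between the pads) lies 159 mm ahead of it (tip_extent is the distance from the TCP to the fingertips, in m); z points along the fingers, y is the line along which they close (so a half turn about z gives the same grasp; the last joint's range is limited). The gripper opens to 92 mm and grips with 3 to 60 N. Pads are 19 mm wide; open, the fingers measure 130 mm over their backs; the gripper's body (75 mm by 190 mm) begins 47 mm behind the grasp point.
Start: joints at [0.965, 0.342, 1.524, -0, 1.275, -0.146], TCP at [0.233, 0.47, 0.405] pointing down, gripper open.
Joint ranges: [-2.53, 2.53], [-0.77, 2.02], [0.04, 2.7], [-1, 4.14], [0.28, 2.66], [-3.11, 3.11]. Speed limits (rad/s): [2.57, 2.57, 3.14, 3.14, 3.14, 3.14].

INTERFACE

Orientations are given as [roll, pitch, yaw] about the fixed x, y, z axes, in that order (R = Rz(yaw) Ry(pitch) Rx(roll)).
In Python, from cell import * gives the robot as it stands.
- The arm moves only by the tool arm_command, never from a script. Its arguments are lists of equal length, an entry for each row: "xyz": the shift along the world's x, y, z in mm, a list of three; "spin": the turn about the world's z in degrees. In form: {"xyz": [[tx, ty, tz], ...], "spin": [spin, ...]}. A call has 1 to 20 rows; each row shifts and turns the commanded pose from where the row before left it; what a row does not reach is not made up. A row lasts 1/10 s, in which the tool goes at most 50 mm and 8.59 degrees, less where a joint would pass 70% of its speed; a pose out of reach is approached as far as the arm can. A call with a gripper value outside its range is refused whole. "jaw" is the opening, from -1 (shut) to 1 (fully open), set as the call begins (left out, the last holds). The fingers move at their own pace and stop on an object; "squeeze" is the grip in N (left out, the last holds). Time passes only in rows, so rows that do not move let the fingers close. It gives the time, the measured TCP pose, the force, the opening and the grip force at its end, in the units of the state.
- observe(): the state, without advancing time (a new reading comes with each control period).
- read_camera(name): name is "scene" or "top"; returns a dict with "img" (480x640x3 uint8, red, green, blue), "depth" (480x640 float32, m along the optical axis (not along the pixel's ray), 0 where there is no reading), "fx", "fy", "cx", "cy" (pixels), "dist_coeffs" ([k1, k2, p1, p2, k3] as OpenCV has them; the pictures are not rectified), "world_from_camera" (4x4, takes a point from camera to world coordinates). Camera axes: x right, y up, looking along -z (the intrinsics and any distortion apply to the point x, -y, -z); pixel columns grow to the right and rows downward; lengths in m; the calibration is good to about 2 mm. A picture is of the moment at which its call begins.
- hand_in(): hands the job in; it is judged then, once.
The state is a dict: "time": time; "qpos": joint angles; "qvel": joint speeds; "joint_efforts": joint torques, N m; "tool_pos": TCP position; "tool_rot": TCP orientation; "contact_force": force on the tool from outside, world axes, zero at the start; "torque": the same for the moment, N m; "opening": finger opening in m; "grip_force": force on a finger pad.
Only numpy, scipy, OpenCV 4.12 (cv2) and the standard library are available. Lean on these libraries where they do the work, as an engineer would, in place of code of your own. Each camera call takes 0.05 s, during which the arm holds its last target. There are 200 camera calls.

TASK

The flat-lap machine has just been cleaned. First turn its lap disc by hand through one full turn to make sure it runs free, then fit the loose control knob onto the D-shaft of the control deck, flat to flat, push it fully home and press it in, shaft and all, down to the stop of the shaft's spring. Finish while still holding the knob pressed in like that (the restart needs a long press), and leave the other things on the bench where they are.

Things in the scene. Friction and masses are not known exactly. Their poses are not given: they have to be found in the camera images.
- lap_machine: Fixed flat-lap (stone polishing) machine, housing 250 (x) x 370 (y) mm, deck 60 mm above the bench. Origin on the bench under its centre; -x is its front. On its +y half a grey splash pan (radius 118 mm, rim 90 mm above the bench, inner floor 63 mm) round the lap disc, axis at [0, 65] mm; on its -y half the control panel (top at 62 mm) with the upright control shaft at [-30, -122] mm.
- lap_disc (a joint): Angle of the lap disc about its upright axis, rad, anticlockwise from above positive; turns endlessly either way, stays where it is left (friction 0.06 N m). Aluminium, 190 mm diameter, 6 mm thick, top 86 mm above the bench, with three round see-through holes: closed fingertips lowered into one (free depth below the disc 17 mm) can push the disc round.
- lap_center (a point): Centre of the lap disc, on its axis, at its top face. The three see-through holes are 46 mm wide, their centres 58 mm from here, 120 degrees apart. A clamp nut on a 42 mm washer stands 9 mm over the centre.
- lap_mark (a point): Short engraved index line near the rim of the lap disc, 88 mm from the axis, on the top face. The first see-through hole lies on the same radius, between line and centre.
- shaft_tip (a point): Centre of the top end of the steel control shaft, on its axis: 14 mm round with one flat (D), 4 mm from the axis on the side to which this point's +x points; z up. Stands 25 mm above the panel, end chamfered 1.5 mm; at its foot a nut 22 mm wide, 3 mm high. It turns stiffly (friction 0.1 N m).
- shaft_press (a joint): How far the control shaft is pressed down into the deck, m: 0 out, 0.006 at the stop. Spring: 4.5 N starts it, 10 N brings it to the stop; it comes up again when let go.
- knob: Loose black knob (60 g) on the bench. Origin: centre of its underside, z up. Skirt 50 mm across, 18 mm high; on it a bar grip, 13 mm thick (y), top 40 mm above the underside, sides parallel from x = -21 to +13 mm, pointed nose with a white line at x = +26 mm. Underneath a D bore, 16 mm deep, 1 mm clear of the shaft all round, mouth chamfered 2 mm, its flat on the +x side, under the nose.
- knob_seat (a point): Centre of the floor of the knob's bore, 16 mm above the knob's underside, axes as the knob's; it meets the shaft's tip when the knob is fully home.
- beeswax: Lump of beeswax, 34 x 48 x 22 mm, loose bystander near the knob. Origin at the centre of its underside.
- agate_slice: Polished stone slice, 16 x 23 x 8 mm, loose bystander near the knob. Origin at the centre of its underside.
- bead_tube_0: Blue bead tube lying flat, 78 x 32 x 17 mm, loose bystander at the back. Origin at the centre of its underside.
Not all that is in view belongs to the job. Leave any green, turquoise or yellow look-alike of the knob alone.

How it is judged:
On the way, in this order (a step that is already met when the one before it is completed fails the run):
1. the lap disc has been turned half round: its index line is opposite where it began (over 165 mm away) (distance of lap_mark from where it was at the start of the episode above 0.165 m).
2. the lap disc has come round a whole turn, the same way on: its index line is back within 30 mm of where it began (distance of lap_mark from where it was at the start of the episode below 0.03 m and (value of joint lap_disc above 3 rad or value of joint lap_disc below -3 rad)).
3. the knob is home on the D-shaft: the floor of its bore within 3 mm of the shaft's tip (distance between knob_seat and shaft_tip below 0.003 m and angle between the x axis of knob_seat and the x axis of shaft_tip, either way round below 0.25 rad), for 0.1 s.
At the end, for the whole second after the job is handed in: After the lap disc has made one full turn, the knob sits on the D-shaft, flat to flat (within 0.25 rad), upright, its bore floor within 3 mm of the shaft's tip, and the fingers are still pressing it (over 3 N) so that the shaft stays down by more than 4 of its 6 mm; the disc is at rest (all of step 3 and horizontal distance between knob_seat and shaft_tip below 0.0025 m and angle between knob's own z axis and vertical below 0.12 rad and value of joint shaft_press above 0.004 m and contact force between the fingers and knob above 3 N and velocity of joint lap_disc between -0.1 and 0.1 rad/s); the arm keeps its last pose, push and grip.
It fails at once if a bystander (beeswax, stone slice, bead tube) is pushed more than 30 mm away (distance of any of beeswax, agate_slice, bead_tube_0 from where it was at the start of the episode above 0.03 m).
It also fails if it takes over 64 s, if anything falls off the work surface, if the arm or the gripper's body presses on something with over 40 N, if the wrist force passes 120 N, or if a joint passes its speed limit or range.

## Working session

There is one attempt and no reset: what is moved stays moved. The work goes in short steps, Python scripts to look and compute and a tool call to move; the robot and the scene stay as the last step left them, time stands still between calls to the robot, and variables do not carry over. Pictures are saved under pics/ and viewed, at most 10 in all, crops included, and the job is handed in when it is done.

Besides the shell and the picture viewer there is one more tool, called after ">>>" as name(argument=value, ...) on one line, values as JSON. arm_command: Moves the arm, as the interface text tells. Its arguments: {"type":"object","properties":{"xyz":{"type":"array","items":{"type":"array","items":{"type":"number"}}},"spin":{"type":"array","items":{"type":"number"}},"jaw":{"type":"number"},"squeeze":{"type":"number"}},"required":["xyz","spin"]}

```bash
mkdir -p pics; cat > h.py <<'E'
from cell import *
import numpy as np, cv2
def cam(n):
    return read_camera(n)
def K(c): return np.array([[c["fx"],0,c["cx"]],[0,c["fy"],c["cy"]],[0,0,1.]])
def ray(c,px,z):
    p=cv2.undistortPoints(np.array(px,float).reshape(-1,1,2),K(c),np.array(c["dist_coeffs"],float)).reshape(-1,2)
    T=np.array(c["world_from_camera"]); d=np.c_[p[:,0],-p[:,1],-np.ones(len(p))]@T[:3,:3].T
    o=T[:3,3]; return o+d*((z-o[2])/d[:,2])[:,None]
def proj(c,P):
    T=np.linalg.inv(np.array(c["world_from_camera"])); q=np.asarray(P,float).reshape(-1,3)@T[:3,:3].T+T[:3,3]
    q=q*[1,-1,-1]
    return cv2.projectPoints(q,np.zeros(3),np.zeros(3),K(c),np.array(c["dist_coeffs"],float))[0].reshape(-1,2)
def save(c,n): cv2.imwrite("pics/"+n,c["img"][:,:,::-1])
E
python3 - <<'E'
from h import *
for n in("top","scene"):
    c=cam(n); save(c,n+"0.png"); print(n,np.round(c["world_from_camera"],3).tolist(),c["fx"],c["dist_coeffs"])
    np.save(n+"0.npy",c,allow_pickle=True)
s=observe(); print({k:np.round(v,3).tolist() for k,v in s.items()})
E
```

```text
top [[-0.023, 0.99, -0.14, 0.336], [-1.0, -0.022, 0.01, -0.128], [0.007, 0.14, 0.99, 1.466], [0.0, 0.0, 0.0, 1.0]] 539.0810525170124 [-0.0227479  0.         0.         0.         0.       ]
scene [[0.486, 0.434, -0.759, -0.261], [-0.874, 0.259, -0.411, -0.577], [0.018, 0.863, 0.505, 0.617], [0.0, 0.0, 0.0, 1.0]] 479.18388752442866 [0.03662978 0.         0.         0.         0.        ]
{'time': 0.1, 'qpos': [0.965, 0.343, 1.525, 0.0, 1.275, -0.146], 'qvel': [-0.001, 0.0, -0.001, 0.0, -0.001, 0.001], 'joint_efforts': [0.002, -43.2, -24.47, 0.072, 0.053, -0.0], 'tool_pos': [0.233, 0.47, 0.404], 'tool_rot': [-3.14, -0.0, 2.682], 'contact_force': [0.314, 0.01, -0.509], 'torque': [-0.001, 0.016, -0.021], 'grip_force': 0.0, 'opening': 0.092}
```

View pics/top0.png

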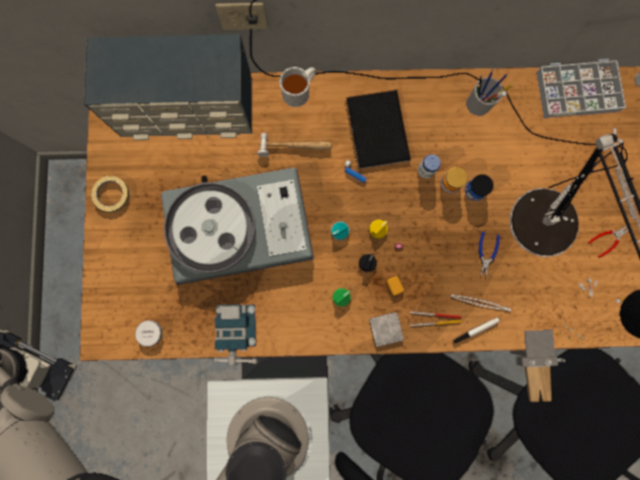

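View pics/scene0.png

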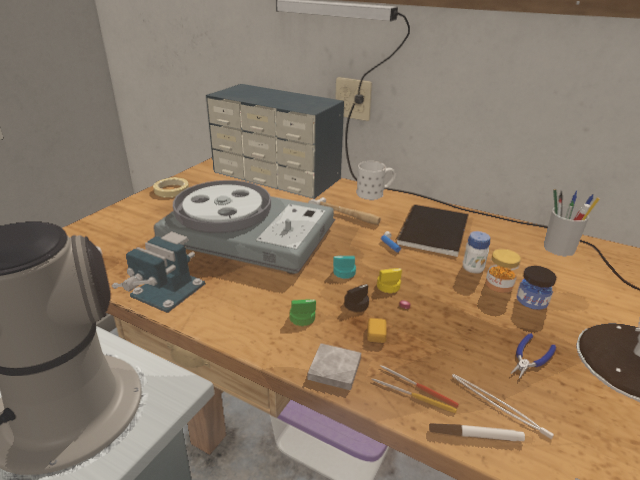

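The top view shows the machine at about (238,225): its disc is at (209,227) and the panel with the shaft at (284,230). The black knob is at (368,262), next to the wax at (396,286) and the stone at (398,247). The turquoise, yellow and green look-alikes surround it. I'll enlarge the important parts.

```bash
python3 - <<'E'
from h import *
t=np.load("top0.npy",allow_pickle=True).item(); s=np.load("scene0.npy",allow_pickle=True).item()
r=lambda im,x,y,w,h,k:cv2.resize(im[y:y+h,x:x+w],None,fx=k,fy=k,interpolation=cv2.INTER_CUBIC)
a=r(t["img"],160,170,160,120,5)
cv2.imwrite("pics/c1.png",a[:,:,::-1])
b=np.vstack([np.hstack([r(t["img"],345,240,40,40,10),r(t["img"],265,210,40,40,10)]),
 np.hstack([r(s["img"],335,275,50,25,8),r(s["img"],265,210,50,25,8)])])
cv2.imwrite("pics/c2.png",b[:,:,::-1])
E
```

```text
(no output)
```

View pics/c1.png

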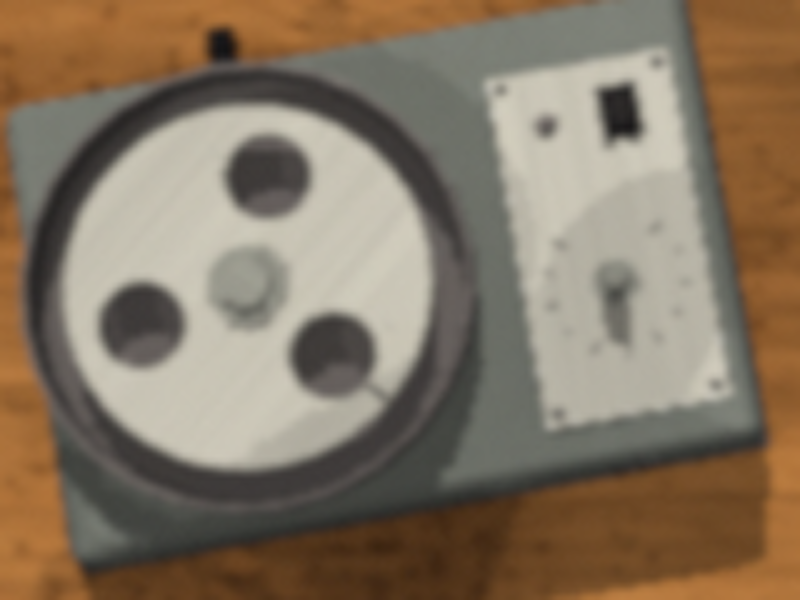

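View pics/c2.png

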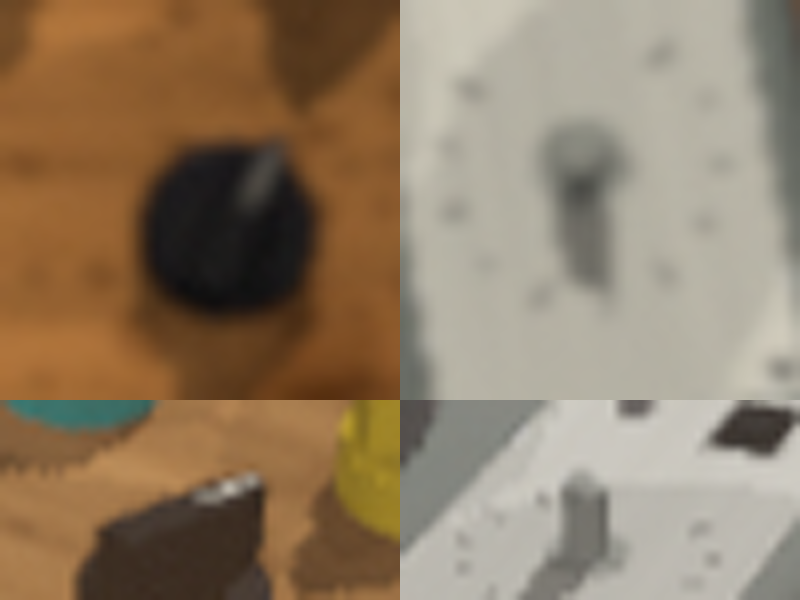

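The crops show the index line at (378,392) in c1, just outboard of the lower-right hole (333,355), with the disc centre near (248,285). In c2 the knob's white line points up and slightly right, and the shaft's flat is too small to see. Next I'll measure all of these.

```bash
cat > m.py <<'E'
from h import *
def avg(n,k):
    c=cam(n); im=c["img"].astype(float); d=[c["depth"]]
    for _ in range(k-1):
        q=cam(n); im+=q["img"]; d.append(q["depth"])
    c["img"]=im/k; c["depth"]=np.median(d,0); return c
E
python3 - <<'E'
from m import *
t=np.load("top0.npy",allow_pickle=True).item(); s=np.load("scene0.npy",allow_pickle=True).item()
P=lambda X,Y,k=5,x0=160,y0=170:((X+.5)/k-.5+x0,(Y+.5)/k-.5+y0)
im=t["img"]; g=im.min(2)
# disc outline
roi=np.zeros(g.shape,np.uint8); cv2.circle(roi,(209,227),42,255,-1)
m=((g>140)&(roi>0)).astype(np.uint8)
cs,_=cv2.findContours(m,cv2.RETR_CCOMP,cv2.CHAIN_APPROX_NONE)
for c in cs:
    if len(c)>20:
        e=cv2.fitEllipse(c); print("ell",np.round(e[0],2),np.round(e[1],1),len(c),np.round(ray(t,e[0],.086)[0]*1000,1))
print("mark",ray(t,[P(376,390)],.086)[0]*1000)
print("washer",ray(t,[P(248,285)],.09)[0]*1000)
# knob mask
for n,c,(x,y,w,h) in(("top",t,(350,245,35,35)),):
    sub=c["img"][y:y+h,x:x+w]; m=((sub.max(2)<50)).astype(np.uint8)
    cs,_=cv2.findContours(m,cv2.RETR_EXTERNAL,cv2.CHAIN_APPROX_NONE); c0=max(cs,key=len)
    e=cv2.fitEllipse(c0); print("knob",e,cv2.boundingRect(c0),ray(c,np.add(e[0],(x,y)),.018)*1000)
Q=lambda X,Y:P(X,Y,10,345,240)
print("white line tip, inner",ray(t,[Q(280,145),Q(245,205)],.04)*1000)
print("shaft tip",ray(t,[((575-400+.5)/10-.5+265,(140+.5)/10-.5+210)],.087)*1000)
print("panel corners",np.round(ray(t,[P(500,90),P(658,62),P(715,385),P(558,415)],.062)*1000))
print("housing corners",np.round(ray(t,[P(12,108),P(685,-5),P(762,435),P(90,565)],.06)*1000))
E
```

```text
ell [207.75 225.84] [67.4 74.1] 258 [551.5 142.4  86. ]
ell [187.91 234.46] [18.2 18.7] 51 [530.1 193.6  86. ]
ell [210.22 228.07] [12.9 16.5] 48 [545.5 136.   86. ]
ell [213.01 204.85] [18.1 18.5] 52 [606.5 129.1  86. ]
mark [493.33178331  72.49068775  86.        ]
washer [548.83825315 137.90205359  90.        ]
knob ((17.173900604248047, 18.272998809814453), (15.090340614318848, 15.938363075256348), 130.5816192626953) (10, 10, 16, 17) [[ 450.75409038 -273.72400358   18.        ]]
white line tip, inner [[ 473.24212556 -286.69630138   40.        ]
 [ 457.46527979 -276.80643411   40.        ]]
shaft tip [[553.15957331 -50.00245884  87.        ]]
panel corners [[ 655.   10.   62.]
 [ 669.  -74.   62.]
 [ 495. -102.   62.]
 [ 481.  -19.   62.]]
housing corners [[ 652.  270.   60.]
 [ 706.  -89.   60.]
 [ 468. -126.   60.]
 [ 408.  225.   60.]]
```

The disc centre is near (549,138), the mark is at −130.4°, and the machine is yawed about 9°. The arm is out of view for now, so I'll average some frames to refine the shaft and knob.

```bash
python3 - <<'E'
from m import *
t=avg("top",12); s=avg("scene",16); np.save("ta.npy",t,allow_pickle=True); np.save("sa.npy",s,allow_pickle=True)
def r(c,x,y,w,h,k):
    a=c["img"][y:y+h,x:x+w]; lo,hi=np.percentile(a,(1,99)); a=np.clip((a-lo)/(hi-lo)*255,0,255).astype(np.uint8)
    return cv2.resize(a,None,fx=k,fy=k,interpolation=cv2.INTER_CUBIC)
b=np.vstack([np.hstack([r(t,352,246,30,22,13),r(t,270,215,30,22,13)]),
 np.hstack([r(s,338,280,40,40,10)[:290,:390],r(s,276,212,26,20,15)[:290,:390]])])
cv2.imwrite("pics/c3.png",b[:,:,::-1])
for C,n in((t,"t"),(s,"s")):
    print(n,np.round(proj(C,[[.549,-.051,.087],[.549,-.051,.062],[.452,-.274,0],[.452,-.274,.04]]),1).tolist())
# depth around shaft tip
d=t["depth"][218:232,278:294]; print(np.round(d*1000).astype(int))
E
```

```text
t [[282.5, 225.1], [283.0, 226.6], [366.6, 263.4], [368.1, 262.1]]
s [[286.9, 219.4], [287.1, 228.9], [354.5, 303.6], [355.6, 287.8]]
[[1419 1422 1421 1422 1422 1420 1425 1421 1422 1420 1421 1422 1422 1425
  1421 1421]
 [1420 1422 1422 1421 1420 1420 1420 1422 1423 1422 1422 1423 1423 1422
  1422 1422]
 [1421 1422 1421 1421 1420 1421 1423 1422 1421 1420 1420 1421 1420 1423
  1421 1422]
 [1419 1421 1419 1421 1422 1420 1420 1420 1420 1420 1420 1420 1422 1419
  1422 1420]
 [1420 1420 1418 1420 1419 1420 1419 1422 1419 1419 1421 1421 1418 1422
  1418 1420]
 [1420 1417 1395 1395 1418 1419 1418 1420 1419 1419 1420 1420 1419 1420
  1422 1420]
 [1420 1419 1394 1393 1394 1394 1419 1420 1419 1422 1420 1419 1421 1420
  1419 1420]
 [1418 1418 1393 1395 1394 1394 1393 1417 1417 1420 1418 1420 1418 1418
  1420 1417]
 [1419 1419 1394 1392 1394 1392 1393 1414 1418 1418 1420 1419 1417 1419
  1418 1418]
 [1418 1418 1403 1394 1394 1394 1399 1419 1417 1418 1417 1419 1419 1419
  1420 1418]
 [1419 1417 1419 1408 1405 1408 1412 1416 1415 1418 1418 1420 1417 1416
  1418 1420]
 [1416 1417 1415 1416 1416 1416 1415 1417 1417 1418 1417 1418 1418 1417
  1416 1419]
 [1414 1417 1417 1418 1416 1417 1415 1415 1416 1417 1418 1418 1418 1418
  1417 1418]
 [1418 1416 1416 1417 1416 1418 1416 1417 1417 1417 1415 1417 1416 1417
  1418 1418]]
```

View pics/c3.png

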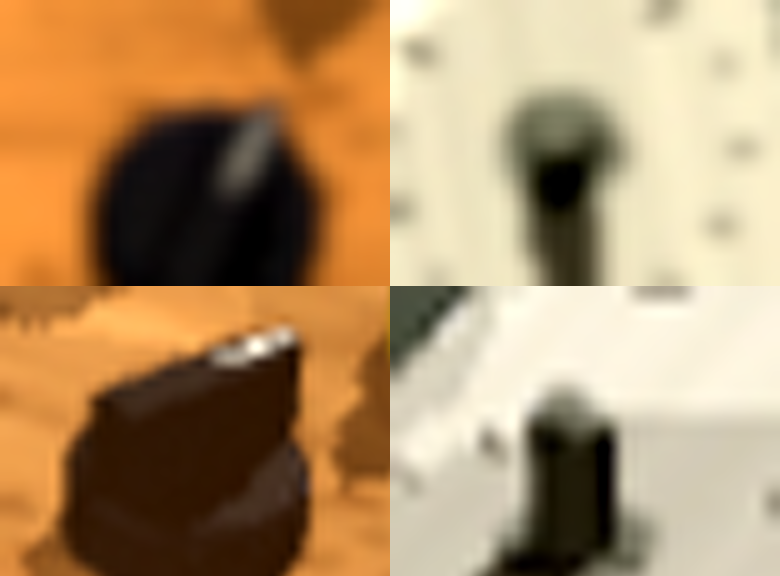

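>>> arm_command(xyz=[[10,-10,0],[20,-20,0],[25,-24,0],[25,-24,0],[25,-24,0],[25,-24,0],[25,-24,0],[25,-24,0],[25,-24,0],[25,-24,0],[25,-20,0],[20,-18,0],[12,-10,0],[6,-5,0],[4,-2,0],[0,0,0]], spin=[0,0,0,0,0,0,0,0,0,0,0,0,0,0,0,0], jaw=-1)

```text
time: 3.1
tool_pos: [0.5298, 0.1938, 0.4047]
tool_rot: [3.141, -0.0, 2.682]
contact_force: [-0.2, 0.7, 0.0]
opening: 0.0001
grip_force: 0.0
```

The averaged depth image resolves the shaft tip at columns 280–284, rows 223–228. Its upper-right corner is cut, so the flat faces roughly (+x, −y). I'll refine the shaft and knob from the two depth clouds and work out the disc circle.

```bash
python3 - <<'E'
from m import *
def cloud(c):
    v,u=np.mgrid[:480,:640]; p=cv2.undistortPoints(np.stack([u,v],-1).astype(float).reshape(-1,1,2),K(c),np.array(c["dist_coeffs"])).reshape(-1,2)
    d=c["depth"].reshape(-1,1); T=np.array(c["world_from_camera"])
    return np.hstack([p*[1,-1],-np.ones((len(p),1))])*d@T[:3,:3].T+T[:3,3]
for n in("ta","sa"):
    c=np.load(n+".npy",allow_pickle=True).item(); W=cloud(c)*1000
    f=lambda x,y,r,a,b:W[(np.hypot(W[:,0]-x,W[:,1]-y)<r)&(W[:,2]>a)&(W[:,2]<b)]
    q=f(550,-51,15,81,95); print(n,"tip n",len(q),"mean",q.mean(0).round(1),"mid",((q.max(0)+q.min(0))/2).round(1))
    print(np.round(q-[550,-51,0],1)[:40].tolist())
    if n=="sa":
        q2=f(550,-51,14,66,82); print("side",(q2-[550,-51,0]).round(1)[::2].tolist())
    k=f(452,-274,35,36,46); r=cv2.minAreaRect(k[:,:2].astype(np.float32)); print("knobtop",len(k),k.mean(0).round(1),r)
    k=f(452,-274,35,5,46); print("knob all mid",((k.max(0)+k.min(0))/2).round(1)); 
    k=f(452,-274,35,14,22); print("skirt mid",len(k),((k.max(0)+k.min(0))/2).round(1),k.min(0).round(1),k.max(0).round(1))
    print("disc z",np.median(f(549,138,90,80,90)[:,2]),"panel z",np.median(f(580,-40,20,50,75)[:,2]))
a=np.radians(109.6+6*np.arange(62)); P=58*np.c_[np.cos(a),np.sin(a)]
print(np.diff(np.round(P),axis=0).astype(int).tolist())
E
```

```text
ta tip n 20 mean [548.6 -49.5  87.8] mid [549.4 -49.9  85.8]
[[4.7, 6.3, 87.2], [4.6, 3.7, 87.6], [1.9, 6.2, 88.4], [1.8, 3.6, 88.7], [1.7, 1.0, 88.7], [1.7, -1.5, 88.1], [-0.8, 6.2, 88.7], [-0.6, 3.8, 87.0], [-0.8, 1.1, 88.2], [-0.8, -1.5, 88.0], [-1.0, -4.1, 88.6], [-3.2, 6.4, 87.3], [-3.6, 3.6, 89.7], [-3.4, 1.2, 87.7], [-3.7, -1.5, 89.7], [-3.6, -4.1, 88.8], [-5.9, 3.8, 87.4], [-5.9, 1.3, 86.9], [-6.0, -1.4, 87.4], [-5.2, -3.7, 81.9]]
knobtop 78 [ 452.8 -273.9   40.9] ((454.8963928222656, -275.2213134765625), (11.95894718170166, 46.211334228515625), 61.44734573364258)
knob all mid [ 452.  -273.6   24.5]
skirt mid 185 [ 452.9 -273.6   17.9] [ 429.8 -298.    14.2] [ 476.  -249.2   21.6]
disc z 87.44749626813486 panel z 63.229730530926176
sa tip n 26 mean [547.9 -53.2  85.4] mid [549.8 -52.6  84.5]
[[4.3, 3.0, 87.4], [5.7, 1.2, 87.2], [-2.1, 4.4, 87.4], [-1.7, 1.9, 87.8], [0.6, 0.7, 87.1], [0.6, -2.0, 87.9], [2.8, -3.4, 87.3], [-4.1, 3.1, 86.0], [-4.9, -0.1, 87.4], [-3.9, -2.2, 87.5], [-2.7, -4.1, 87.5], [-1.8, -6.3, 87.6], [0.7, -7.3, 86.7], [-4.9, 2.7, 83.9], [-4.7, 0.1, 84.6], [-
[... 730 characters left out ...]
1.6 -277.    22.3]
skirt mid 187 [ 452.  -276.4   18. ] [ 428.7 -300.3   14. ] [ 475.3 -252.5   22. ]
disc z 86.7073951106554 panel z 62.63473698496425
[[-6, -3], [-5, -3], [-5, -3], [-5, -4], [-4, -4], [-4, -5], [-3, -5], [-3, -6], [-2, -6], [-1, -6], [-1, -6], [0, -6], [1, -6], [1, -6], [1, -5], [3, -6], [3, -5], [3, -5], [4, -5], [4, -4], [5, -4], [5, -3], [6, -3], [6, -2], [6, -1], [6, -1], [6, 0], [6, 1], [6, 1], [5, 1], [6, 3], [5, 3], [5, 3], [5, 4], [4, 4], [4, 5], [3, 5], [3, 6], [2, 6], [1, 6], [1, 6], [0, 6], [-1, 6], [-1, 6], [-1, 5], [-3, 6], [-3, 5], [-3, 5], [-4, 5], [-4, 4], [-5, 4], [-5, 3], [-6, 3], [-6, 2], [-6, 1], [-6, 1], [-6, 0], [-6, -1], [-6, -1], [-5, -1], [-6, -3]]
```

>>> arm_command(xyz=[[0,0,-30],[0,0,-30],[0,0,-30],[0,0,-20],[0,0,-15],[0,0,-8],[0,0,-8],[0,0,-8],[0,0,-6],[0,0,0]], spin=[0,0,0,0,0,0,0,0,0,0])

```text
time: 4.1
tool_pos: [0.53, 0.1934, 0.2493]
tool_rot: [-3.141, -0.0, 2.682]
contact_force: [1.9, -0.8, -1.4]
opening: 0.0007
grip_force: 0.4
```

The tips are in the hole with only light contact. Now I'll turn the disc anticlockwise.

>>> arm_command(xyz=[[-6,-3,0],[-5,-3,0],[-5,-3,0],[-5,-4,0],[-4,-4,0],[-4,-5,0],[-3,-5,0],[-3,-6,0],[-2,-6,0],[-1,-6,0],[-1,-6,0],[0,-6,0],[1,-6,0],[1,-6,0],[1,-5,0],[3,-6,0],[3,-5,0],[3,-5,0],[4,-5,0],[4,-4,0]], spin=[0,0,0,0,0,0,0,0,0,0,0,0,0,0,0,0,0,0,0,0])

```text
time: 6.1
tool_pos: [0.5118, 0.0951, 0.2499]
tool_rot: [3.138, 0.001, 2.681]
contact_force: [2.0, 10.1, 0.5]
opening: 0.0005
grip_force: 6.2
```

>>> arm_command(xyz=[[5,-4,0],[5,-3,0],[6,-3,0],[6,-2,0],[6,-1,0],[6,-1,0],[6,0,0],[6,1,0],[6,1,0],[5,1,0],[6,3,0],[5,3,0],[5,3,0],[5,4,0],[4,4,0],[4,5,0],[3,5,0],[3,6,0],[2,6,0],[1,6,0]], spin=[0,0,0,0,0,0,0,0,0,0,0,0,0,0,0,0,0,0,0,0])

```text
time: 8.1
tool_pos: [0.6059, 0.129, 0.2496]
tool_rot: [-3.141, -0.001, 2.682]
contact_force: [-1.9, -1.9, 0.3]
opening: 0.0004
grip_force: 1.0
```

>>> arm_command(xyz=[[1,6,0],[0,6,0],[-1,6,0],[-1,6,0],[-1,5,0],[-3,6,0],[-3,5,0],[-3,5,0],[-4,5,0],[-4,4,0],[-5,4,0],[-5,3,0],[-6,3,0],[-6,2,0],[-6,1,0],[-6,1,0],[-6,0,0],[-6,-1,0],[-3,-1,0],[0,0,0]], spin=[0,0,0,0,0,0,0,0,0,0,0,0,0,0,0,0,0,0,0,0])

```text
time: 10.1
tool_pos: [0.5373, 0.1945, 0.2497]
tool_rot: [-3.141, -0.001, 2.682]
contact_force: [0.0, 0.1, 0.3]
opening: 0.0002
grip_force: 0.1
```

```bash
python3 - <<'E'
from m import *
c=cam("top"); save(c,"t1.png"); np.save("t1.npy",c,allow_pickle=True)
a=cv2.resize(c["img"][170:290,160:320],None,fx=4,fy=4,interpolation=cv2.INTER_CUBIC); cv2.imwrite("pics/c4.png",a[:,:,::-1])
print(observe()["time"],observe()["qpos"].round(2) if hasattr(observe()["qpos"],"round") else observe()["qpos"])
E
```

```text
10.15 [ 0.21  0.59  1.59  0.    0.97 -0.9 ]
```

View pics/c4.png

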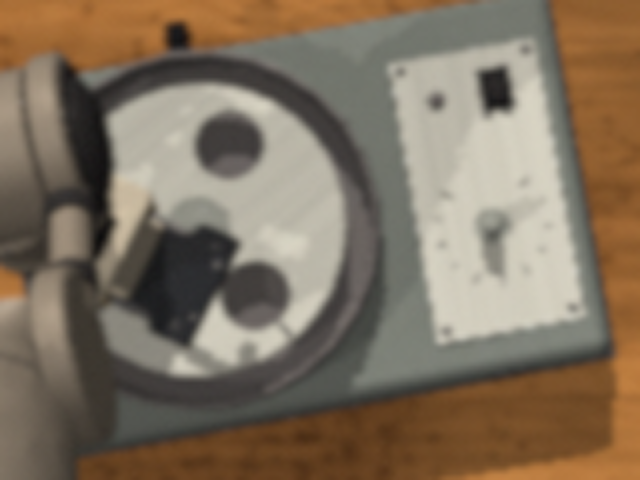

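The picture shows the index line at (288,330), about 14 mm short of its starting place. That's within the 30 mm limit, so the disc is done. Now I'll lift out and go to the knob at about (452.5, −275), yaw −30°.

>>> arm_command(xyz=[[0,0,10],[0,0,20],[0,0,25],[0,0,25],[-3,-15,0],[-6,-30,0],[-7,-40,0],[-8,-44,0],[-8,-44,0],[-8,-44,0],[-8,-44,0],[-8,-44,0],[-8,-44,0],[-8,-40,0],[-6,-36,0],[-4,-25,0],[-3,-15,0],[0,-4,0],[0,0,0]], spin=[0,0,0,0,-1,-1,-1,-0.7,0,0,0,0,0,0,0,0,0,0,0], jaw=-0.3)

```text
time: 12.05
tool_pos: [0.4529, -0.2743, 0.3295]
tool_rot: [3.141, -0.001, 2.617]
contact_force: [-0.4, 0.9, 0.2]
opening: 0.0322
grip_force: 0.0
```

>>> arm_command(xyz=[[0,0,-30],[0,0,-30],[0,0,-25],[0,0,-20],[0,0,-12],[0,0,-8],[0,-0.5,-5],[0,0,0]], spin=[0,0,0,0,0,0,0,0])

```text
time: 12.85
tool_pos: [0.4531, -0.2748, 0.1997]
tool_rot: [3.141, 0.0, 2.618]
contact_force: [-0.9, -0.5, 0.2]
opening: 0.0319
grip_force: 0.0
```

>>> arm_command(xyz=[[0,0,0],[0,0,0],[0,0,0],[0,0,0],[0,0,0],[0,0,0]], spin=[0,0,0,0,0,0], jaw=-1, squeeze=30)

```text
time: 13.45
tool_pos: [0.4531, -0.2752, 0.2003]
tool_rot: [-3.141, 0.001, 2.617]
contact_force: [-1.1, 1.2, 5.1]
opening: 0.0129
grip_force: 30.0
```

The knob is gripped: opening 12.9 mm, in line with the mean of the two cameras. I'll lift it and carry it above the shaft, aiming the TCP at (550.5, −51.3).

>>> arm_command(xyz=[[0,0,10],[0,0,25],[0,0,40],[0,0,40],[4,10,0],[10,22,0],[14,32,0],[16,36,0],[16,36,0],[14,34,0],[11,26,0],[8,18,0],[3,7,0],[1.4,2.9,0],[0,0,0],[0,0,0]], spin=[0,0,0,0,0,0,0,0,0,0,0,0,0,0,0,0])

```text
time: 15.05
tool_pos: [0.5501, -0.052, 0.3146]
tool_rot: [-3.141, -0.0, 2.616]
contact_force: [0.8, -0.5, -0.4]
opening: 0.0128
grip_force: 30.0
```

```bash
python3 - <<'E'
from m import *
s=avg("scene",3); t=avg("top",2); o=observe(); print(o["time"],o["tool_pos"],o["tool_rot"])
def r(c,x,y,w,h,k): return cv2.resize(np.clip(c["img"],0,255).astype(np.uint8)[y:y+h,x:x+w],None,fx=k,fy=k,interpolation=cv2.INTER_CUBIC)
b=np.hstack([r(s,250,160,80,80,5),r(t,245,185,80,80,5)])
cv2.imwrite("pics/c5.png",b[:,:,::-1])
k=[.550,-.051]; f=np.array([.866,-.5])
pts=[[*k,.087],[*k,.115],[*(np.array(k)+.026*f),.155]]
print(proj(s,pts).round(1).tolist(),proj(t,pts).round(1).tolist())
E
```

```text
15.3 [ 0.55021932 -0.05168293  0.31478593] [3.14153941e+00 5.24034364e-05 2.61626571e+00]
[[287.1, 219.2], [286.9, 208.4], [296.9, 190.0]] [[282.5, 224.7], [281.8, 223.1], [286.0, 211.4]]
```

View pics/c5.png

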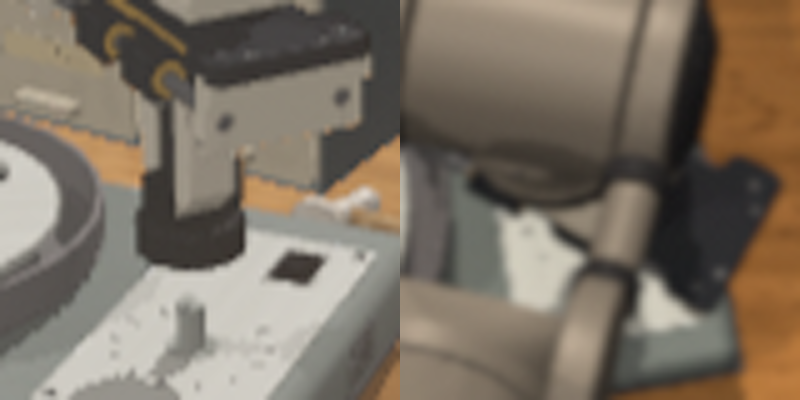

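The scene view shows the knob's underside (mid x≈190) lined up over the shaft (mid x≈191). I'll lower it carefully while watching the force.

>>> arm_command(xyz=[[0.2,0.3,-10],[0,0,-10],[0,0,-4],[0,0,-2],[0,0,-2],[0,0,-2],[0,0,-2],[0,0,0]], spin=[0,0,0,0,0,0,0,0])

```text
time: 16.1
tool_pos: [0.5505, -0.0508, 0.2826]
tool_rot: [-3.141, -0.0, 2.617]
contact_force: [-0.8, -0.7, -1.0]
opening: 0.0126
grip_force: 30.0
```

>>> arm_command(xyz=[[0,0,-2],[0,0,-2],[0,0,-2],[0,0,-2],[0,0,-2],[0,0,0]], spin=[0,0,0,0,0,0])

```text
time: 16.7
tool_pos: [0.5505, -0.0509, 0.2724]
tool_rot: [-3.141, -0.0, 2.617]
contact_force: [-0.6, -1.0, -1.8]
opening: 0.0128
grip_force: 30.0
```

>>> arm_command(xyz=[[0,0,-1],[0,0,-1],[0,0,-1],[0,0,0],[0,0,0]], spin=[0,0,0,0,0])

```text
time: 17.2
tool_pos: [0.5505, -0.0509, 0.27]
tool_rot: [3.142, 0.0, 2.617]
contact_force: [-2.9, -2.4, 3.9]
opening: 0.0127
grip_force: 30.0
```

>>> arm_command(xyz=[[0,0,-1],[0,0,-1],[0,0,-1],[0,0,0]], spin=[0,0,0,0])

```text
time: 17.6
tool_pos: [0.5506, -0.0509, 0.267]
tool_rot: [3.142, 0.0, 2.617]
contact_force: [-3.0, -1.5, 7.5]
opening: 0.0128
grip_force: 30.0
```

>>> arm_command(xyz=[[0,0,-1],[0,0,-1],[0,0,-1],[0,0,0],[0,0,0]], spin=[0,0,0,0,0], squeeze=40)

```text
time: 18.1
tool_pos: [0.5505, -0.0508, 0.2651]
tool_rot: [3.141, 0.001, 2.617]
contact_force: [-6.1, -0.9, 13.9]
opening: 0.0125
grip_force: 40.0
```

>>> arm_command(xyz=[[0,0,-0.5],[0,0,-0.5],[0,0,0],[0,0,0]], spin=[0,0,0,0])

```text
time: 18.5
tool_pos: [0.5505, -0.0508, 0.2649]
tool_rot: [3.141, 0.002, 2.617]
contact_force: [-8.2, -1.0, 20.2]
opening: 0.0127
grip_force: 40.0
```

>>> arm_command(xyz=[[-0.5,0,0],[-0.3,0,0],[0,0,0],[0,0,0],[0,0,0]], spin=[0,0,0,0,0])

```text
time: 19.0
tool_pos: [0.5501, -0.0508, 0.265]
tool_rot: [3.14, 0.003, 2.617]
contact_force: [-5.9, -1.1, 18.5]
opening: 0.0128
grip_force: 40.0
```

```bash
python3 - <<'E'
from m import *
s=cam("scene"); o=observe(); print(o["time"],o["tool_pos"],o["contact_force"],o["grip_force"])
cv2.imwrite("pics/c6.png",cv2.resize(s["img"][140:340,200:440],None,fx=3,fy=3)[:,:,::-1])
E
```

```text
19.05 [ 0.55014887 -0.05081197  0.26495747] [-5.95705648 -0.36097396 18.99956424] 40.02132558496669
```

View pics/c6.png

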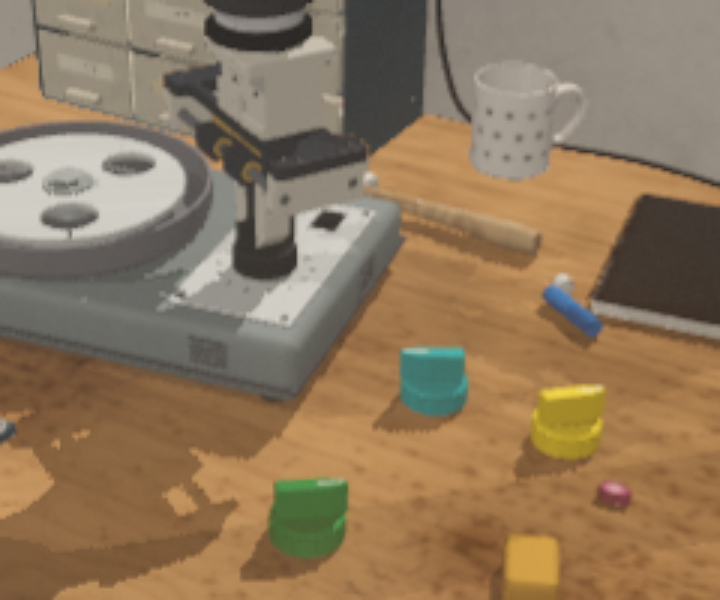

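The knob is seated low on the panel at (265,255) and held pressed at about 19 N. The disc is still, and the wax, stone and look-alikes haven't moved. Handing in.

```bash
python3 -c "
from cell import *
print(hand_in())"
```

```text
the job is handed in; nothing more can be done
None
```

I turned the lap disc one full turn (index line about 14 mm short of its start, inside the 30 mm limit), then fitted the knob on the D-shaft and handed in while holding it pressed at the spring's stop with about 19 N; the bystanders I could see had not moved, and no verdict came back.

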